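# Slide the tall feed bottle into its rack bay

## Robot

A 7-joint arm with a two-finger parallel gripper is mounted at the origin on the work surface. World frame = base frame: x ahead of the robot, y to its left, z up, the work surface at z = 0. Lengths are in m, angles in rad, forces in N, time in s.
With the tool pointing down it reaches from about 0.4 to 0.85 m from the base axis. Payload 10.4 kg.
Tool frame: the origin (TCP) lies midway between the tips of the shut fingers; the grasp point (between the pads) lies 19 mm behind it; z points along the fingers, y is the line along which they close (so a half turn about z gives the same grasp; the last joint's range is limited). The gripper opens to 87 mm and grips with 3 to 60 N. Pads are 19 mm wide; open, the fingers measure 117 mm over their backs; the gripper's body (75 mm by 190 mm) begins 51 mm behind the grasp point.
Start: joints at [1.288, 0.332, -0.065, 1.46, 0.022, 1.35, -0.088], TCP at [0.161, -0.604, 0.188] pointing down, gripper open.
Joint ranges: [-2.6, 2.6], [-0.5, 2.12], [-1.47, 1.34], [0.16, 2.42], [-1.27, 4.41], [0.06, 2.06], [-2.6, 2.6]. Speed limits (rad/s): [2.22, 2.22, 2.79, 2.79, 3.14, 3.14, 3.14].

## Interface

Orientations are given as a unit quaternion [x, y, z, w].
In Python, from bench import r gives the robot as it stands.
- The arm moves only by the tool carry_out, never from a script. Its argument "steps" is a list that holds one entry, the list of rows, each a list of 6 numbers: the shift along the tool's x, y, z in cm, then the turn, a rotation vector about the tool's x, y, z in rad. In form: [[[dx, dy, dz, wx, wy, wz], ...]]. A call has 1 to 20 rows; each row is the pose to reach, as a shift and turn from the pose commanded when the call began, along the tool's axes at that moment; what a row does not reach only later rows make up. A row lasts 1/12 s, in which the tool goes at most 41.7 mm and 7.16 degrees, less where a joint would pass 70% of its speed; a pose out of reach is approached as far as the arm can. A call with a gripper value outside its range is refused whole. "hand" is the closure, from -1 (fully open) to 1 (shut), set as the call begins (left out, the last holds). The fingers move at their own pace and stop on an object; "squeeze" is the grip in N (left out, the last holds). Time passes only in rows, so rows that repeat a pose let the fingers close. It gives the time, the measured TCP pose, the force, the opening and the grip force at its end, in the units of the state.
- r.read_state(): the state, without advancing time (a new reading comes with each control period).
- r.camera(name): name is "scene" or "top"; returns the picture (384x512x3 uint8, red, green, blue); there is no depth.
- r.camera_params(name): a dict with "fx", "fy", "cx", "cy" (pixels), "view" (4x4, takes a point from world to camera coordinates). Camera axes: x right, y up, looking along -z (the intrinsics and any distortion apply to the point x, -y, -z); pixel columns grow to the right and rows downward; lengths in m; the calibration is good to about 2 mm. A picture is of the moment at which its call begins. camera_params takes no time and is no camera call.
- r.close_job(): hands the job in; it is judged then, once.
The state is a dict: "time": time; "joint_positions": joint angles; "joint_vel": joint speeds; "joint_torque": joint torques, N m; "ee_pos": TCP position; "eef_rot": TCP orientation; "ft_force": force on the tool from outside, world axes, zero at the start; "torque": the same for the moment, N m; "width": finger opening in m; "grip_force": force on a finger pad.
Only numpy, scipy, OpenCV 4.12 (cv2) and the standard library are available. Lean on these libraries where they do the work, as an engineer would, in place of code of your own. Each camera call takes 0.05 s, during which the arm holds its last target. There are 200 camera calls.

## Task

Put the tall long-necked bottle that stands alone in front of the wooden rack into the rack's empty bay, the one with the bare cork pad on its floor: slide it over the table into the bay until it is fully home at the back rail. Push it gently, low on its body, with the fingers so that it stays upright; never pinch it or lift it. Leave the two jugs in the rack, the small jar and the scale where they are, and finish with the hand clear of everything.

Things in the scene. Friction and masses are not known exactly. Their poses are not given: they have to be found in the camera images.
- bottle: The bottle to slide: white, round, 54 mm diameter up to 68 mm height, tapering to a long neck of 24 mm diameter from 98 mm up, with a black cap (30 mm wide); 225 mm tall in all; 0.28 to 0.56 kg. Loose on the table. Origin: centre of its underside; z up its axis. Pushed lower than about 30 mm above the table it slides, pushed much higher it tips.
- pad: Cork pad, 0.6 mm thin, 60 x 78 mm, fixed on the table in the one empty bay (any of the three); the bottle slides over it freely. x points into the bay, y across it, z up. Origin on the table, on the bay's centre line, 28 mm in front of the back rail: a bottle touching the rail has its axis at x = +1 mm. The bay's mouth is at x = -38 mm, its side walls at y = -42 and +42 mm.
- rack: Fixed low wooden rack on the table, without a floor: three bays at 96 mm pitch along y, open above and at the front (-x, towards the robot). Bays are 84 mm wide, 66 mm deep; side walls 12 mm thick, 35 mm tall; back rail 45 mm tall, 300 mm long. Origin on the table, on the middle bay's centre line, 28 mm in front of the rail; x points into the bays, y along the rail.
- jug_a: White jug standing in a rack bay, 56 x 64 mm, 115 mm tall and 151 mm with its cap; loose, to be left alone. Origin: centre of its underside.
- jug_b: Black jug standing in a rack bay, 56 x 64 mm, 130 mm tall and 166 mm with its cap; loose, to be left alone. Origin: centre of its underside.
- jar: Small glass jar with a steel lid, 54 mm diameter, 59 mm tall, loose on the table at one side; to be left alone. Origin: centre of its underside.
- scale: Flat black pocket scale with a steel plate, 120 x 75 mm, 21 mm tall, loose on the table at one side; to be left alone. Origin: centre of its underside, x along its length.

How it is judged:
At the end, for the whole second after the job is handed in: The bottle stands upright (within 0.06 rad) and still on the table in the empty bay, within 10 mm of touching the back rail; jugs, jar and scale are within 15 mm of where they were (x of bottle in the frame of pad between -0.009 and 0.008 m and y of bottle in the frame of pad between -0.02 and 0.02 m and height (world z) of bottle below 0.004 m and angle between bottle's own z axis and vertical below 0.06 rad and linear speed of bottle below 0.01 m/s and distance of each of jug_a, jug_b, jar, scale from where it was at the start of the episode below 0.015 m).
It fails at once if the bottle is tipped (more than 0.3 rad) (angle between bottle's own z axis and vertical above 0.3 rad).
It fails at once if the bottle is lifted off the table (its underside rises more than 12 mm) (height (world z) of bottle above 0.012 m).
It fails at once if the bottle is pinched or rammed (the fingers bear on it with more than 35 N) (contact force between the fingers and bottle above 35 N).
It fails at once if a bystander is displaced more than 15 mm or knocked over (distance of any of jug_a, jug_b, jar, scale from where it was at the start of the episode above 0.015 m or angle between any of jug_a, jug_b, jar, scale's own z axis and vertical above 0.3 rad).
It also fails if it takes over 58 s, if anything falls off the work surface, if the arm or the gripper's body presses on something with over 40 N, if the wrist force passes 120 N, or if a joint passes its speed limit or range.

## Working session

There is one attempt and no reset: what is moved stays moved. The work goes in short steps, Python scripts to look and compute and a tool call to move; the robot and the scene stay as the last step left them, time stands still between calls to the robot, and variables do not carry over. Pictures are saved under pics/ and viewed, at most 10 in all, crops included, and the job is handed in when it is done.

Besides the shell and the picture viewer there is one more tool, called after "Call:" by a JSON object that holds its "method" and its "body", one argument or row to a line. carry_out: Moves the arm, as the interface text tells. Its arguments: {"type":"object","properties":{"steps":{"type":"array","items":{"type":"array","items":{"type":"array","items":{"type":"number"}}}},"hand":{"type":"number"},"squeeze":{"type":"number"}},"required":["steps"]}

```bash
mkdir -p pics
python3 - <<'E'
from bench import r
import cv2,numpy as np
for n in("scene","top"):
    cv2.imwrite(f"pics/{n}0.png",r.camera(n)[:,:,::-1]); p=r.camera_params(n); print(n,{k:np.round(v,4).tolist() if not isinstance(v,str) else v for k,v in p.items()})
s=r.read_state(); print(s)
E
```

```text
scene {'fx': 365.6048, 'fy': 365.6048, 'cx': 257.5981, 'cy': 189.7853, 'view': [[-0.6657, 0.7462, 0.001, 0.3782], [-0.6109, -0.5458, 0.5735, 0.3178], [0.4285, 0.3812, 0.8192, -1.2909], [0.0, 0.0, 0.0, 1.0]]}
top {'fx': 375.528, 'fy': 375.528, 'cx': 255.0943, 'cy': 192.0841, 'view': [[0.0083, -0.9998, 0.0162, -0.0239], [0.9867, 0.0109, 0.1623, -0.5441], [-0.1625, 0.0146, 0.9866, -0.9415], [0.0, 0.0, 0.0, 1.0]]}
{'time': 0.1, 'joint_positions': array([ 1.28842911,  0.33280859, -0.06469102,  1.46081193,  0.02157442,
        1.34991293, -0.08851877]), 'joint_vel': array([-0.00204828, -0.00019201, -0.00010256, -0.00293195, -0.00183768,
       -0.00166464, -0.00107011]), 'joint_torque': array([ 1.54310968e-03, -6.24547720e+01,  2.47890054e-02, -3.90717816e+01,
       -6.13168697e-02,  3.65990878e-02,  1.39567514e-04]), 'ee_pos': array([ 0.16043803, -0.60366932,  0.18765523]), 'eef_rot': array([ 9.91577730e-01,  1.29511457e-01, -9.72033909e-05, -6.15762880e-04]), 'ft_force': array([-0.31938756, -0.29727102, -0.6553209 ]), 'torque': array([-0.02543715, -0.02939781, -0.04308084]), 'grip_force': 0.0, 'width': 0.08695405111727503}
```

View pics/scene0.png

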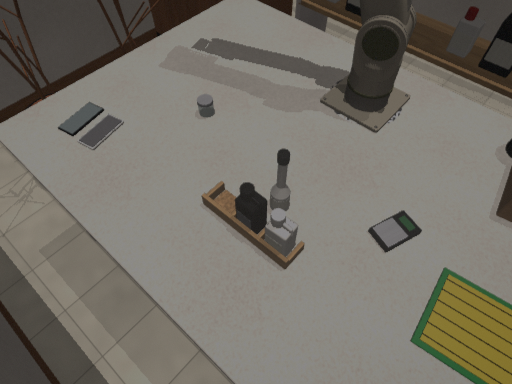

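View pics/top0.png

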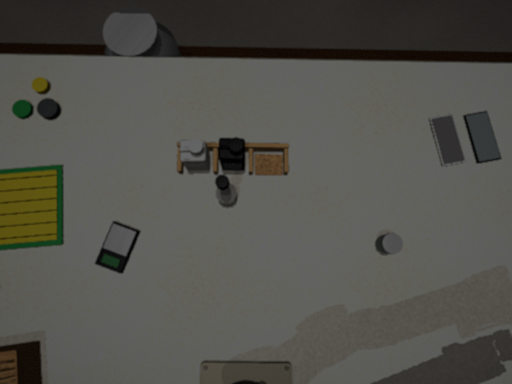

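The scene view shows the bottle at about (281,195) and the rack with its pad end at about (222,200). In the top view the pad is at (270,163), in the right-hand bay, and the bottle foot is at about (228,198). The jar is at (390,243) and the scale at (118,247).

```bash
cat > h.py <<'E'
import numpy as np,cv2
from bench import r
def ray(n,uv,z):
    p=r.camera_params(n);V=np.array(p["view"]);R=V[:3,:3];c=-R.T@V[:3,3]
    d=R.T@np.array([(uv[0]-p["cx"])/p["fx"],-(uv[1]-p["cy"])/p["fy"],-1]);return c+d*(z-c[2])/d[2]
def proj(n,X):
    p=r.camera_params(n);V=np.array(p["view"]);q=V[:3,:3]@np.array(X)+V[:3,3]
    return np.array([p["cx"]-p["fx"]*q[0]/q[2],p["cy"]+p["fy"]*q[1]/q[2]])
E
python3 - <<'E'
from h import *
a=cv2.imread("pics/top0.png")[125:225,165:305];b=cv2.imread("pics/scene0.png")[140:270,190:320]
cv2.imwrite("pics/topc.png",cv2.resize(cv2.convertScaleAbs(a,alpha=1.8),None,fx=5,fy=5,interpolation=cv2.INTER_NEAREST))
cv2.imwrite("pics/scenec.png",cv2.resize(cv2.convertScaleAbs(b,alpha=1.5),None,fx=4.5,fy=4.5,interpolation=cv2.INTER_NEAREST))
E
```

```text
(no output)
```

View pics/topc.png

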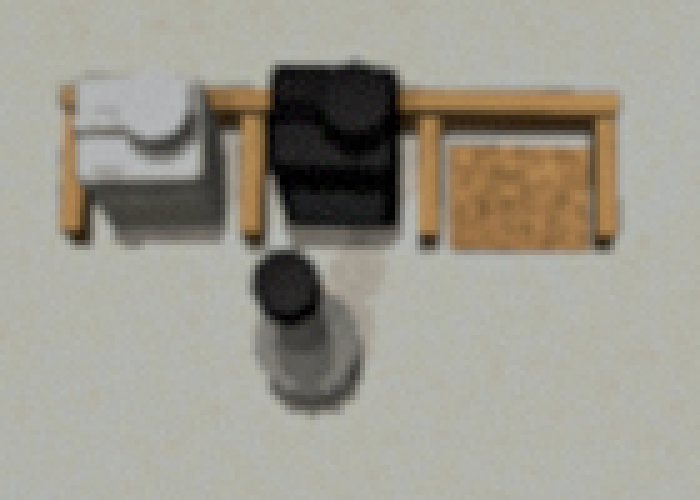

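View pics/scenec.png

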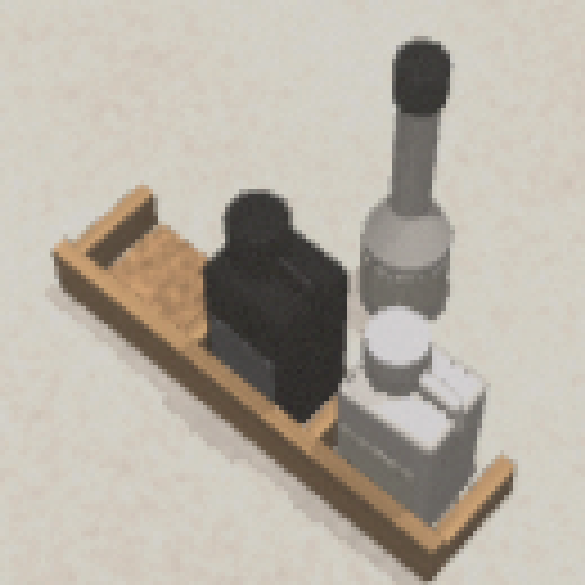

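The top crop shows the empty bay between the walls at crop x=430 and 604, whose front top ends are at about y=236. The rail top runs from (62,96) to (619,104), the bottle cap is at (285,288), and the lower edge of the body is at (312,410). In the scene crop the bottle cap is at (421,75) and the body base at about (403,310).

Run:
```python
from h import *
T=lambda x,y:(x/5-.5+165,y/5-.5+125)
S=lambda x,y:(x/4.5-.5+190,y/4.5-.5+140)
for n,x,y,z in [("wallL front",430,236,.035),("wallR front",604,236,.035),("wall1 front",253,236,.035),("wall0",74,234,.035),("railRmid",619,104,.045),("railLmid",62,96,.045),
 ("padBL",452,249,0),("padBR",588,249,0),("padTL",452,146,0),("padTR",588,146,0),("cap",285,284,.225),("foot",314,408,0)]:
    print(n,ray("top",T(x,y),z)[:2].round(4))
for n,x,y,z in [("capS",421,48,.225),("railS farR",62,244,.045)]:
    print(n,ray("scene",S(x,y),z)[:2].round(4))
def seg(n,img,win):
    a=cv2.imread(img)
# check: project bottle hypothesis
for b in [(.548,.053)]:
    for z in (0,.068,.225): print(z,[(proj(n,(*b,z))-o)*k for n,o,k in(("top",(164.5,124.5),5),("scene",(189.5,139.5),4.5))])
jar=ray("top",(391,243),.059);sc=ray("top",(118,247),.021);print("jar",jar,"scale",sc)
```

```text
wallL front [ 0.601 -0.006]
wallR front [ 0.6021 -0.0992]
wall1 front [0.5999 0.0886]
wall0 [0.5999 0.1839]
railRmid [ 0.6725 -0.1067]
railLmid [0.673  0.1915]
padBL [ 0.6015 -0.0183]
padBR [ 0.6024 -0.0937]
padTL [ 0.6603 -0.0178]
padTR [ 0.6613 -0.0939]
cap [0.5373 0.0564]
foot [0.5121 0.0562]
capS [0.5346 0.0499]
railS farR [ 0.6744 -0.1054]
0 [array([321.1670063 , 343.07215529]), array([390.5188973 , 299.16346247])]
0.068 [array([314.12958131, 321.90347763]), array([395.41134542, 237.84932721])]
0.225 [array([293.41642466, 259.59799842]), array([409.15221601,  65.64318891])]
jar [ 0.41439693 -0.36550057  0.059     ] scale [0.398922   0.33787684 0.021     ]
```

```bash
cat >> h.py <<'E'
from scipy.spatial.transform import Rotation as Ro
def row(p,th=0.8):
    s=r.read_state();R0=Ro.from_quat(s["eef_rot"]);c,n=np.cos(th),np.sin(th)
    Rt=Ro.from_matrix(np.array([[c,0,n],[0,-1,0],[n,0,-c]]))
    return np.r_[R0.inv().apply(np.array(p)-s["ee_pos"])*100,(R0.inv()*Rt).as_rotvec()].round(3)
E
python3 -c "
from h import *
print(row((.43,.054,.22)).tolist())"
```

```text
[42.943, -56.641, -3.165, -0.105, 0.796, 0.245]
```

Call:
{"method": "carry_out", "body": {
  "steps": [
    [[4,-5,-3.2,0,0.1,0],[8,-10,-3.2,-0.02,0.2,0.05],[11,-15,-3.2,-0.04,0.3,0.1],[14,-19,-3.2,-0.05,0.4,0.12],[17,-22,-3.2,-0.06,0.5,0.15],[20,-26,-3.2,-0.08,0.6,0.18],[22,-29,-3.2,-0.09,0.7,0.21],[24.5,-32.5,-3.2,-0.105,0.796,0.245],[27,-36,-3.2,-0.105,0.796,0.245],[29.5,-39,-3.2,-0.105,0.796,0.245],[32,-42,-3.2,-0.105,0.796,0.245],[34,-45,-3.2,-0.105,0.796,0.245],[36.5,-48,-3.2,-0.105,0.796,0.245],[39,-51,-3.2,-0.105,0.796,0.245],[41,-54,-3.2,-0.105,0.796,0.245],[42.9,-56.6,-3.2,-0.105,0.796,0.245],[42.9,-56.6,-3.2,-0.105,0.796,0.245],[42.9,-56.6,-3.2,-0.105,0.796,0.245],[42.9,-56.6,-3.2,-0.105,0.796,0.245]]
  ],
  "hand": -0.4
}}

```text
time: 1.68
ee_pos: [0.4965, -0.0983, 0.2128]
eef_rot: [0.923, 0.003, 0.384, -0.006]
ft_force: [-0.6, -0.6, -0.7]
width: 0.0607
grip_force: 0.0
```

```bash
python3 -c "
from h import *
s=r.read_state();print(s['time'],s['joint_positions'],s['ee_pos'],s['width'])
print(row((.43,.054,.22)).tolist(),row((.44,.054,.013)).tolist(),row((.535,.0545,.013)).tolist())
cv2.imwrite('pics/s1.png',r.camera('scene')[:,:,::-1])"
```

```text
1.6833 [ 0.51373189 -0.49908076 -0.20050127  2.41567085 -0.65657587  0.53739026
 -0.81105427] [ 0.49651379 -0.09829818  0.21275657] 0.06068649876588024
[-4.163, -15.298, -5.037, -0.013, 0.012, 0.001] [-18.138, -15.118, 10.266, -0.013, 0.012, 0.001] [-11.44, -15.078, 17.003, -0.013, 0.012, 0.001]
```

View pics/s1.png

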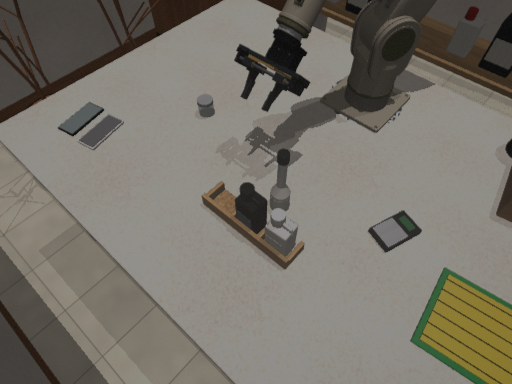

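The view shows the arm folded at its limits, with the tool over about (270,90) and the bottle untouched. I will stay at x≥0.5 and descend there, where the arm has reach.

```bash
python3 -c "
from h import *
print(row((.50,.0545,.22)).tolist(),row((.50,.0545,.10)).tolist(),row((.50,.0545,.014)).tolist())"
```

```text
[0.681, -14.68, -0.145, -0.017, 0.013, 0.001] [-7.816, -14.543, 8.327, -0.017, 0.013, 0.001] [-13.905, -14.446, 14.399, -0.017, 0.013, 0.001]
```

Call:
{"method": "carry_out", "body": {
  "steps": [
    [[0.5,-2.5,-0.1,-0.01,0.01,0],[0.7,-5,-0.1,-0.017,0.013,0],[0.7,-7.5,-0.1,-0.017,0.013,0],[0.7,-10,-0.1,-0.017,0.013,0],[0.7,-12.5,-0.1,-0.017,0.013,0],[0.7,-14.7,-0.1,-0.017,0.013,0],[0.7,-14.7,-0.1,-0.017,0.013,0],[-1,-14.7,1.6,-0.017,0.013,0],[-3,-14.6,3.5,-0.017,0.013,0],[-5,-14.6,5.5,-0.017,0.013,0],[-7,-14.6,7.5,-0.017,0.013,0],[-7.8,-14.5,8.3,-0.017,0.013,0],[-7.8,-14.5,8.3,-0.017,0.013,0],[-7.8,-14.5,8.3,-0.017,0.013,0],[-7.8,-14.5,8.3,-0.017,0.013,0]]
  ],
  "hand": -0.7
}}

```text
time: 2.98
ee_pos: [0.5419, 0.0581, 0.1293]
eef_rot: [0.927, -0.002, 0.374, 0.006]
ft_force: [0.3, 1.6, 1.3]
width: 0.0739
grip_force: 0.0
```

```bash
python3 -c "
from h import *
s=r.read_state();print(s['time'],s['joint_positions'],s['ee_pos'],s['width'])
print(row((.50,.0545,.014)).tolist(),row((.535,.0545,.014)).tolist())"
```

```text
2.9833 [ 0.97524706 -0.49981857 -1.1283018   2.41563866 -0.97844153  0.29127057
 -0.99740958] [0.54189769 0.05813876 0.12932268] 0.07390825023282976
[-11.024, 0.286, 5.392, 0.012, 0.032, 0.001] [-8.506, 0.261, 7.822, 0.012, 0.032, 0.001]
```

```bash
cat > fk.py <<'E'
import numpy as np
from scipy.optimize import least_squares
from scipy.spatial.transform import Rotation as Ro
D=[([1.28842911,.33280859,-.06469102,1.46081193,.02157442,1.34991293,-.08851877],[.16043803,-.60366932,.18765523],[.99157773,.129511457,-.0000972,-.000615763]),
([.51373189,-.49908076,-.20050127,2.41567085,-.65657587,.53739026,-.81105427],[.49651379,-.09829818,.21275657],[.923,.003,.384,-.006]),
([.97524706,-.49981857,-1.1283018,2.41563866,-.97844153,.29127057,-.99740958],[.54189769,.05813876,.12932268],[.927,-.002,.374,.006])]
def fk(q,P,sg):
    h,a,e,b,f,d,g,o7=P
    z=lambda t:Ro.from_rotvec([0,0,t]); y=lambda t:Ro.from_rotvec([0,t,0])
    R=z(sg[0]*q[0]);p=np.array([0,0,h])
    R=R*y(q[1])*z(sg[1]*q[2]);p=p+R.apply([e,0,a])
    R=R*y(q[3]);p=p+R.apply([-f,0,0]);R=R*z(sg[2]*q[4]);p=p+R.apply([0,0,b])
    R=R*y(q[5]);p=p+R.apply([g,0,0]);R=R*z(sg[3]*q[6]+o7);return p+R.apply([0,0,d]),R
def fit():
    import itertools
    best=None
    for sg in itertools.product([-1,1],repeat=4):
      for o in (0,np.pi/2,np.pi,-np.pi/2):
        def F(P):
            out=[]
            for q,p,o_ in D:
                x,R=fk(q,P,sg);out+=[*(10*(x-p)),*(Ro.from_quat(o_).inv()*R).as_rotvec()*3]
            return out+list(.05*np.array([P[2],P[4],P[6]]))
        s=least_squares(F,[.35,.45,0,.45,0,.3,0,o])
        if best is None or s.cost<best[0]: best=(s.cost,s.x,sg,s.fun)
    return best
if __name__=="__main__":
    b=fit();print(b[0],b[1].round(4).tolist(),b[2]);print(b[3].round(3))
E
python3 fk.py; python3 -c "
from h import *
print(r.read_state()['eef_rot'])"
```

```text
0.10290499766984702 [0.1631, 0.4133, -0.0485, 0.4464, 0.0689, 0.3497, -0.0833, 1.5709] (-1, -1, -1, -1)
[ 0.421  0.151  0.009  0.    -0.     0.    -0.039  0.001 -0.035 -0.003
 -0.001  0.001  0.044  0.009  0.025  0.003  0.002 -0.001 -0.002  0.003
 -0.004]
[ 0.92721051 -0.00160766  0.37449393  0.00569011]
```

```bash
cat > fk2.py <<'E'
from fk import *
from scipy.optimize import least_squares
import itertools
SG=(-1,-1,-1,-1)
def fk2(q,P):
    h,a,b,d,ex,ey,fx,fy,gx,gy,sx,sy=P
    z=lambda t:Ro.from_rotvec([0,0,t]); y=lambda t:Ro.from_rotvec([0,t,0])
    R=z(-q[0]);p=R.apply([sx,sy,h]);R=R*y(q[1])*z(-q[2]);p=p+R.apply([ex,ey,a])
    R=R*y(q[3])*z(-q[4]);p=p+R.apply([fx,fy,b]);R=R*y(q[5]);p=p+R.apply([gx,gy,0]);R=R*z(-q[6]+np.pi/2)
    return p+R.apply([0,0,d]),R
def fit2(reg=.02,D=D):
    return least_squares(lambda P:np.r_[np.concatenate([10*(fk2(q,P)[0]-p) for q,p,_ in D]),reg*P[4:],reg*(P[:4]-[.36,.45,.45,.35])],[.36,.45,.45,.35]+[0]*8)
if __name__=="__main__":
    s=fit2();print(s.x.round(3),s.fun[:3*len(D)].round(4))
E
python3 fk2.py
```

```text
[ 0.292  0.423  0.498  0.374  0.002 -0.012  0.021 -0.013 -0.024 -0.013
 -0.021 -0.01 ] [-0.  0. -0.  0.  0.  0. -0. -0. -0.]
```

```bash
cat > ik.py <<'E'
from fk2 import *
lo=np.array([-2.6,-.5,-1.47,.16,-1.27,.06,-2.6]);hi=np.array([2.6,2.12,1.34,2.42,4.41,2.06,2.6])
P=fit2().x
def Rt(th,psi=0):
    c,n=np.cos(th),np.sin(th);return Ro.from_rotvec([0,0,psi])*Ro.from_matrix(np.array([[c,0,n],[0,-1,0],[n,0,-c]]))
def ik(p,th,psi=0,q0=(0,.2,0,1.9,0,.8,-1.4)):
    T=Rt(th,psi)
    def F(q):
        x,R=fk2(q,P);return np.r_[20*(x-p),3*(R*T.inv()).as_rotvec(),.003*(q-(lo+hi)/2)[[1,2,3,4,5]]]
    s=least_squares(F,np.clip(q0,lo+.01,hi-.01),bounds=(lo,hi));x,R=fk2(s.x,P)
    return np.linalg.norm(x-p)*1e3,(R*T.inv()).magnitude(),s.x
if __name__=="__main__":
    for th in(.5,.65,.8):
      for p in([.5,.0545,.2],[.54,.0545,.2],[.54,.0545,.13],[.5,.0545,.1],[.47,.0545,.014],[.5,.0545,.014],[.535,.0545,.014],[.535,-.07,.014],[.61,-.0545,.014]):
        e,a,q=ik(np.array(p),th);print(th,p,round(e,1),round(a,3),q.round(2))
E
python3 ik.py
```

```text
0.5 [0.5, 0.0545, 0.2] 0.0 0.0 [-0.76 -0.43  0.35  2.28  0.45  0.85 -2.21]
0.5 [0.54, 0.0545, 0.2] 0.0 0.0 [-0.7  -0.29  0.35  2.19  0.37  0.78 -2.12]
0.5 [0.54, 0.0545, 0.13] 0.0 0.0 [-0.59 -0.17  0.28  2.26  0.35  0.59 -2.12]
0.5 [0.5, 0.0545, 0.1] 0.0 0.0 [-0.7  -0.25  0.34  2.39  0.48  0.55 -2.27]
0.5 [0.47, 0.0545, 0.014] 3.4 0.061 [ 0.54 -0.05 -0.79  2.42  0.21  0.34 -2.01]
0.5 [0.5, 0.0545, 0.014] 0.0 0.0 [ 0.27  0.02 -0.53  2.42  0.54  0.26 -2.33]
0.5 [0.535, 0.0545, 0.014] 0.0 0.0 [ 0.06  0.09 -0.31  2.34  0.58  0.27 -2.35]
0.5 [0.535, -0.07, 0.014] 0.0 0.0 [ 0.72  0.11 -0.63  2.31  0.06  0.24 -1.51]
0.5 [0.61, -0.0545, 0.014] 0.0 0.0 [ 1.26  0.53 -1.26  2.19  1.11  0.47 -2.34]
0.65 [0.5, 0.0545, 0.2] 0.0 0.0 [-0.65 -0.5   0.22  2.41  0.58  0.69 -2.34]
0.65 [0.54, 0.0545, 0.2] 0.0 0.0 [-0.75 -0.4   0.36  2.34  0.63  0.64 -2.35]
0.65 [0.54, 0.0545, 0.13] 0.0 0.0 [-0.66 -0.25  0.31  2.41  0.7   0.43 -2.46]
0.65 [0.5, 0.0545, 0.1] 1.8 0.027 [ 0.95 -0.5  -1.08  2.42 -0.79  0.44 -1.16]
0.65 [0.47, 0.0545, 0.014] 10.3 0.153 [ 1.31 -0.5  -1.47  2.42 -0.98  0.43 -1.01]
0.65 [0.5, 0.
[... 316 characters left out ...]
 0.0545, 0.2] 4.9 0.072 [ 0.21 -0.5  -0.47  2.42 -0.06  0.47 -1.81]
0.8 [0.54, 0.0545, 0.2] 0.0 0.0 [ 0.22 -0.4  -0.47  2.42  0.11  0.31 -1.96]
0.8 [0.54, 0.0545, 0.13] 2.0 0.026 [ 0.98 -0.5  -1.11  2.42 -1.05  0.3  -0.91]
0.8 [0.5, 0.0545, 0.1] 10.4 0.15 [ 0.96 -0.5  -1.11  2.42 -0.83  0.4  -1.13]
0.8 [0.47, 0.0545, 0.014] 18.4 0.279 [ 1.31 -0.5  -1.47  2.42 -1.01  0.41 -0.98]
0.8 [0.5, 0.0545, 0.014] 16.2 0.199 [ 0.37  0.05 -0.46  2.42 -1.27  0.06 -0.35]
0.8 [0.535, 0.0545, 0.014] 7.9 0.21 [ 0.11  0.08 -0.28  2.42  0.91  0.06 -2.6 ]
0.8 [0.535, -0.07, 0.014] 4.6 0.11 [ 1.54  0.23 -1.27  2.4  -1.27  0.06  0.05]
0.8 [0.61, -0.0545, 0.014] 3.8 0.113 [ 0.39  0.24 -0.28  2.21 -1.27  0.06 -0.17]
```

Call:
{"method": "carry_out", "body": {
  "steps": [
    [[0.5,0.2,-1.0,0,0,0],[1.4,0.3,-2.4,0,0,0],[2.5,0.3,-4.0,0,0,0],[4,0.3,-6,0,0,0],[5.5,0.3,-8,0,0,0],[7,0.3,-10,0,0,0],[7,0.3,-10,0,0,0],[7,0.3,-10,0,0,0]]
  ]
}}

```text
time: 3.65
ee_pos: [0.5227, 0.0563, 0.252]
eef_rot: [0.927, -0.002, 0.375, 0.005]
ft_force: [0.4, 1.1, -0.4]
width: 0.0739
grip_force: 0.0
```

```bash
cat > t.py <<'E'
from h import *
s=r.read_state();print([*s['joint_positions'].round(5)],[*s['ee_pos'].round(5)],[*s['eef_rot'].round(5)])
cv2.imwrite('pics/t2.png',cv2.convertScaleAbs(r.camera('top')[:,:,::-1],alpha=1.5))
T=lambda x,y:(x/5-.5+165,y/5-.5+125)
print("black jug front",ray("top",T(340,226),0)[:2],"white",ray("top",T(150,240),0)[:2])
E
python3 t.py
```

```text
[np.float64(0.07203), np.float64(-0.49993), np.float64(-0.34631), np.float64(2.3097), np.float64(0.09912), np.float64(0.56834), np.float64(-1.93598)] [np.float64(0.52273), np.float64(0.05628), np.float64(0.25205)] [np.float64(0.927), np.float64(-0.00182), np.float64(0.37502), np.float64(0.00527)]
black jug front [0.6138303 0.0438705] white [0.60465299 0.14862549]
```

View pics/t2.png

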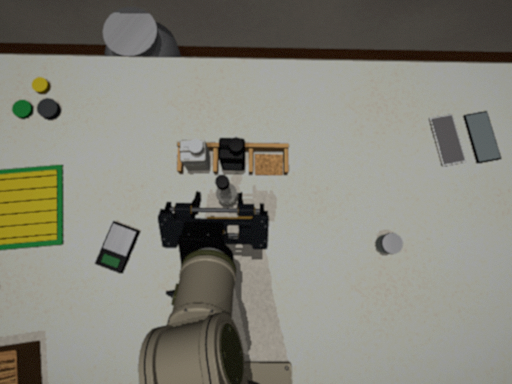

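The top view shows the bottle cap still at (222,183), with the hand behind it and nothing disturbed. Next I refit the kinematics and check a sideways lean for the -y push.

```bash
cat > chk.py <<'E'
import fk2,ik
from ik import *
D.append(([.07203,-.49993,-.34631,2.3097,.09912,.56834,-1.93598],[.52273,.05628,.25205],None))
print("pred err",fk2.fk2(D[3][0],ik.P)[0]-D[3][1])
s=fit2(D=D);ik.P=s.x;print(s.x.round(3),np.abs(s.fun[:12]).max())
def test(pts,th,psi,flip,q=(.07,-.5,-.35,2.3,.1,.57,-1.94)):
    T0=ik.Rt
    ik.Rt=lambda a,b:T0(a,b)*Ro.from_rotvec([0,0,np.pi if flip else 0])
    for p in pts:
        e,a,q=ik.ik(np.array(p),th,psi,q);print(th,psi,flip,p,round(e,1),round(a,3),q.round(2))
    ik.Rt=T0
E
python3 - <<'E'
from chk import *
for th in(.5,.65):
  for fl in (0,1):
    test([[.495,.12,.25],[.495,.11,.1],[.495,.11,.014],[.495,.05,.014],[.495,-.02,.014]],th,-np.pi/2,fl)
for th in (.45,.55):
  test([[.5,-.0545,.2],[.53,-.0545,.1],[.53,-.0545,.014],[.57,-.0545,.014],[.605,-.0545,.014]],th,.25,0)
E
```

```text
Traceback (most recent call last):
  File "chk.py", line 4, in <module>
    print("pred err",fk2.fk2(D[3][0],ik.P)[0]-D[3][1])
                     ^^^^^^^
AttributeError: 'function' object has no attribute 'fk2'
```

```bash
sed -i 's/^import fk2,ik/import ik as ikm/;s/^from ik import \*/from ik import */;s/fk2\.fk2(D\[3\]\[0\],ik\.P)/fk2(D[3][0],ikm.P)/;s/ik\.P=s\.x/ikm.P=s.x/;s/ik\.Rt/ikm.Rt/g;s/ik\.ik(/ikm.ik(/' chk.py
python3 - <<'E'
from chk import *
for th in(.5,.65):
  for fl in (0,1):
    test([[.495,.12,.25],[.495,.11,.1],[.495,.11,.014],[.495,.05,.014],[.495,-.02,.014]],th,-np.pi/2,fl)
for th in (.45,.55):
  test([[.5,-.0545,.2],[.53,-.0545,.1],[.53,-.0545,.014],[.57,-.0545,.014],[.605,-.0545,.014]],th,.25,0)
E
```

```text
pred err [0.00824437 0.0041826  0.02011272]
[ 0.258  0.448  0.49   0.386  0.    -0.024  0.    -0.    -0.    -0.
 -0.    -0.022] 3.590161904543088e-05
0.5 -1.5707963267948966 0 [0.495, 0.12, 0.25] 20.3 0.581 [ 1.54 -0.5  -1.47  1.69 -0.41  1.4  -2.6 ]
0.5 -1.5707963267948966 0 [0.495, 0.11, 0.1] 21.1 0.592 [ 1.43 -0.5  -1.47  2.07 -0.57  0.95 -2.6 ]
0.5 -1.5707963267948966 0 [0.495, 0.11, 0.014] 39.6 0.625 [ 1.32 -0.5  -1.47  2.29 -0.73  0.63 -2.6 ]
0.5 -1.5707963267948966 0 [0.495, 0.05, 0.014] 36.3 0.554 [ 1.4  -0.5  -1.47  2.29 -0.65  0.63 -2.6 ]
0.5 -1.5707963267948966 0 [0.495, -0.02, 0.014] 35.6 0.479 [ 1.49 -0.5  -1.47  2.3  -0.57  0.6  -2.6 ]
0.5 -1.5707963267948966 1 [0.495, 0.12, 0.25] 0.0 0.0 [-0.38  0.25 -0.29  1.55  0.45  1.68 -0.7 ]
0.5 -1.5707963267948966 1 [0.495, 0.11, 0.1] 0.0 0.0 [-0.27  0.37 -0.42  1.73  0.53  1.44 -0.86]
0.5 -1.5707963267948966 1 [0.495, 0.11, 0.014] 0.0 0.0 [-0.21  0.5  -0.49  1.78  0.63  1.33 -0.98]
0.5 -1.5707963267948966 1 [0.495, 0.05, 0.014] 0.0 0.0 [-0.12  0.45 -0.48  1.86  0.65  1.27 -0.91]
0.5 -1.5707963267948966 1 [0.495, -0.02, 0.014] 0
[... 1223 characters left out ...]
 -1.02]
0.45 0.25 0 [0.53, -0.0545, 0.014] 0.0 0.0 [ 1.5   0.46 -1.47  2.24  0.65  0.5  -1.7 ]
0.45 0.25 0 [0.57, -0.0545, 0.014] 0.0 0.0 [ 1.4   0.66 -1.47  2.15  0.94  0.64 -1.92]
0.45 0.25 0 [0.605, -0.0545, 0.014] 0.0 0.0 [ 1.31  0.76 -1.44  2.07  1.03  0.71 -1.97]
0.55 0.25 0 [0.5, -0.0545, 0.2] 0.0 0.0 [-0.57 -0.5   0.58  2.25  0.17  0.79 -1.38]
0.55 0.25 0 [0.53, -0.0545, 0.1] 0.0 0.0 [-1.02 -0.5   1.05  2.34  0.49  0.57 -1.58]
0.55 0.25 0 [0.53, -0.0545, 0.014] 0.0 0.0 [ 1.58  0.4  -1.47  2.31  0.54  0.31 -1.57]
0.55 0.25 0 [0.57, -0.0545, 0.014] 0.0 0.0 [ 1.48  0.63 -1.47  2.22  1.    0.47 -1.95]
0.55 0.25 0 [0.605, -0.0545, 0.014] 0.0 0.0 [ 1.4   0.77 -1.47  2.15  1.16  0.59 -2.05]
```

```bash
cat >> h.py <<'E'
def tgt(th,psi=0,flip=0):
    c,n=np.cos(th),np.sin(th)
    return Ro.from_rotvec([0,0,psi])*Ro.from_matrix(np.array([[c,0,n],[0,-1,0],[n,0,-c]]))*Ro.from_rotvec([0,0,np.pi*flip])
def to(p,T):
    s=r.read_state();R0=Ro.from_quat(s["eef_rot"]);return np.r_[R0.inv().apply(np.array(p)-s["ee_pos"])*100,(R0.inv()*T).as_rotvec()].round(2).tolist()
E
python3 -c "
from h import *
T=tgt(.6,-np.pi/2,1)
for p in [(.515,.07,.31),(.495,.17,.31)]: print(to(p,T))"
```

```text
[3.39, -1.28, -4.67, 0.15, -1.05, -1.67]
[1.97, -11.27, -6.17, 0.15, -1.05, -1.67]
```

Call:
{"method": "carry_out", "body": {
  "steps": [
    [[1.7,-0.6,-2.4,0,0,0],[3.4,-1.3,-4.7,0.01,-0.06,-0.1],[3.2,-2.5,-4.9,0.02,-0.12,-0.2],[3,-4,-5.1,0.03,-0.18,-0.3],[2.8,-5.5,-5.3,0.03,-0.24,-0.4],[2.6,-7,-5.5,0.04,-0.3,-0.5],[2.4,-8.5,-5.8,0.05,-0.36,-0.6],[2.2,-10,-6,0.06,-0.42,-0.7],[2,-11.3,-6.2,0.07,-0.5,-0.8],[2,-11.3,-6.2,0.08,-0.56,-0.9],[2,-11.3,-6.2,0.09,-0.63,-1.0],[2,-11.3,-6.2,0.1,-0.69,-1.1],[2,-11.3,-6.2,0.11,-0.75,-1.2],[2,-11.3,-6.2,0.12,-0.82,-1.3],[2,-11.3,-6.2,0.13,-0.88,-1.4],[2,-11.3,-6.2,0.14,-0.94,-1.5],[2,-11.3,-6.2,0.15,-1.0,-1.6],[2,-11.3,-6.2,0.15,-1.05,-1.67],[2,-11.3,-6.2,0.15,-1.05,-1.67],[2,-11.3,-6.2,0.15,-1.05,-1.67]]
  ],
  "hand": -0.7
}}

```text
time: 5.37
ee_pos: [0.4943, 0.1705, 0.3066]
eef_rot: [0.677, 0.675, -0.209, 0.206]
ft_force: [0.6, -0.1, 0.7]
width: 0.0739
grip_force: 0.0
```

```bash
python3 -c "
from h import *
s=r.read_state();print(s['time'],s['joint_positions'].round(2),s['width'])
T=tgt(.6,-np.pi/2,1)
for p in [(.495,.17,.31),(.495,.115,.16),(.495,.115,.014)]: print(to(p,T))"
```

```text
5.3667 [-0.5   0.34 -0.31  1.35  0.52  1.89 -0.76] 0.07391016988213962
[-0.23, 0.07, -0.25, -0.01, -0.0, -0.0]
[3.65, 0.15, 15.25, -0.01, -0.0, -0.0]
[11.84, 0.2, 27.33, -0.01, -0.0, -0.0]
```

Call:
{"method": "carry_out", "body": {
  "steps": [
    [[0.8,0,3,-0.01,0,0],[1.7,0.1,6.5,-0.01,0,0],[2.5,0.1,10,-0.01,0,0],[3.2,0.15,13,-0.01,0,0],[4.5,0.15,16,-0.01,0,0],[6,0.15,18.5,-0.01,0,0],[7.5,0.15,21,-0.01,0,0],[9,0.2,23.2,-0.01,0,0],[10.4,0.2,25.3,-0.01,0,0],[11.2,0.2,26.5,-0.01,0,0],[11.8,0.2,27.3,-0.01,0,0],[11.8,0.2,27.3,-0.01,0,0],[11.8,0.2,27.3,-0.01,0,0]]
  ]
}}

```text
time: 6.45
ee_pos: [0.4965, 0.114, 0.0169]
eef_rot: [0.677, 0.675, -0.205, 0.211]
ft_force: [-0.2, -0.2, 0.2]
width: 0.0738
grip_force: 0.0
```

```bash
python3 -c "
from h import *
s=r.read_state();print(s['time'],s['joint_positions'].round(2),s['ee_pos'],s['ft_force'])
T=tgt(.6,-np.pi/2,1)
for p in [(.495,.11,.014),(.495,.05,.014),(.495,-.0195,.014)]: print(to(p,T))
cv2.imwrite('pics/t3.png',cv2.resize(cv2.convertScaleAbs(r.camera('top')[110:250,120:320,::-1],alpha=1.8),None,fx=4,fy=4))"
```

```text
6.45 [-0.45  0.52 -0.27  1.75  0.59  1.36 -0.98] [0.49651361 0.11398642 0.01692435] [-0.20325735 -0.15085649  0.18788581]
[-0.17, -0.15, 0.46, 0.01, -0.0, -0.0]
[-5.13, -0.16, 3.84, 0.01, -0.0, -0.0]
[-10.88, -0.16, 7.75, 0.01, -0.0, -0.0]
```

View pics/t3.png

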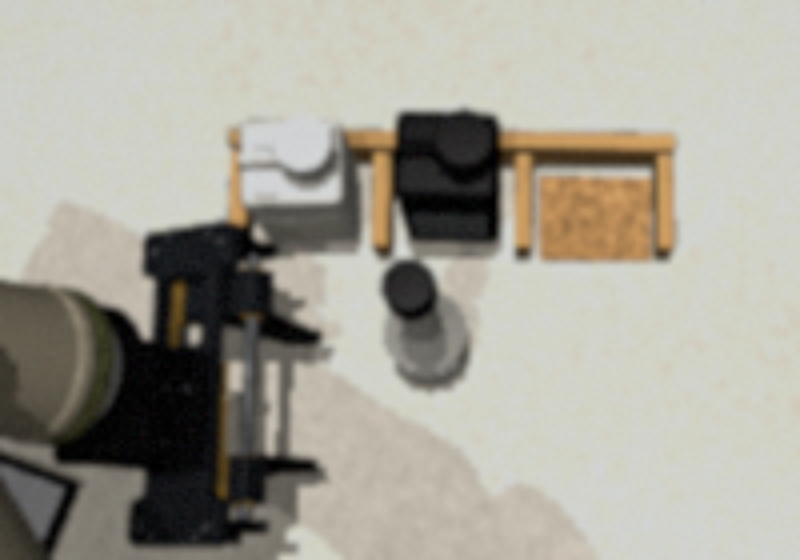

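The view shows the leading fingertip at about (322,340), level with the bottle foot centred at about (430,345), and the jugs untouched. Next is a slow push in -y.

Call:
{"method": "carry_out", "body": {
  "steps": [
    [[-0.17,-0.15,0.46,0.01,0,0],[-0.6,-0.15,0.75,0.01,0,0],[-1.0,-0.15,1.05,0.01,0,0],[-1.4,-0.15,1.3,0.01,0,0],[-1.6,-0.15,1.45,0.01,0,0],[-1.8,-0.15,1.6,0.01,0,0],[-2.05,-0.15,1.75,0.01,0,0],[-2.35,-0.15,1.95,0.01,0,0],[-2.65,-0.15,2.15,0.01,0,0],[-3.0,-0.15,2.4,0.01,0,0],[-3.35,-0.15,2.65,0.01,0,0],[-3.7,-0.15,2.9,0.01,0,0],[-4.05,-0.15,3.1,0.01,0,0],[-4.4,-0.16,3.35,0.01,0,0],[-4.75,-0.16,3.6,0.01,0,0],[-5.13,-0.16,3.84,0.01,0,0],[-5.13,-0.16,3.84,0.01,0,0],[-5.13,-0.16,3.84,0.01,0,0]]
  ]
}}

```text
time: 8.0
ee_pos: [0.4945, 0.0493, 0.0132]
eef_rot: [0.677, 0.674, -0.209, 0.208]
ft_force: [-0.2, 3.2, 1.0]
width: 0.0743
grip_force: 1.3
```

```bash
cat > cap.py <<'E'
from h import *
import sys
def cap(u0,v0,w=28):
    # dark cap blob in the top view, seen against the light table
    g=cv2.cvtColor(r.camera('top'),cv2.COLOR_RGB2GRAY);u0=int(u0);v0=int(v0);c=g[v0-w:v0+w,u0-w:u0+w]
    m=(c<45).astype(np.uint8);n,l,st,ce=cv2.connectedComponentsWithStats(m)
    for i in range(1,n):
        if 40<st[i,4]<600:
            uv=np.array([st[i,0]+st[i,2]/2-.5+u0-w,st[i,1]+st[i,3]/2-.5+v0-w]);print(st[i],ray('top',uv,.218)[:2].round(4))
if __name__=="__main__":
    x,y=map(float,sys.argv[1:3]);cap(*proj('top',(x,y,.218)))
E
python3 - <<'E'
from h import *
s=r.read_state();print(s['time'],s['ee_pos'],s['ft_force'])
import cap; cap.cap(*proj('top',(.538,.014,.218)))
cv2.imwrite('pics/t4.png',cv2.resize(cv2.convertScaleAbs(r.camera('top')[110:250,120:320,::-1],alpha=1.8),None,fx=4,fy=4))
T=tgt(.6,-np.pi/2,1)
for p in [(.495,-.0195,.014)]: print(to(p,T))
E
```

```text
8.0 [0.49449644 0.04929792 0.01323476] [-0.15410531  3.15180335  1.04188698]
[  5   0  27  18 434] [0.5829 0.0372]
[ 14  22  13  19 170] [0.533  0.0319]
[ 0 26 12 19 91] [0.5238 0.063 ]
[-5.76, 0.09, 3.81, -0.0, -0.0, -0.0]
```

View pics/t4.png

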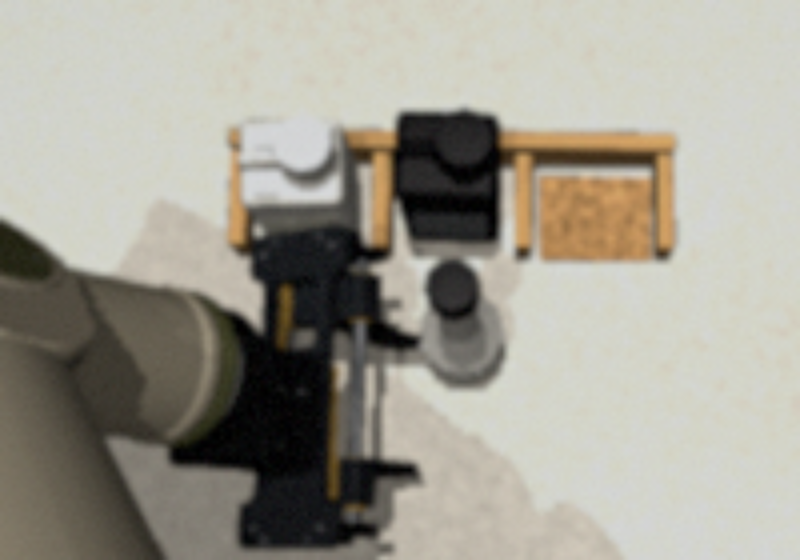

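The top view shows the bottle moved about 23 mm in -y, upright, with its cap at (455,288) and the jugs still in place. The fingertip at (418,343) lies about 12 mm behind the nominal TCP, because the open fingers retract. I'll lower the hand by 8 mm so the contact stays low, watch the force, and push on.

Call:
{"method": "carry_out", "body": {
  "steps": [
    [[0.33,0,-0.22,0,0,0],[0.6,0,0.1,0,0,0],[0.8,0,0.45,0,0,0],[0.8,0,0.45,0,0,0]]
  ]
}}

```text
time: 8.43
ee_pos: [0.4939, 0.0533, 0.004]
eef_rot: [0.677, 0.674, -0.21, 0.207]
ft_force: [-0.1, -1.3, -0.0]
width: 0.0741
grip_force: 0.0
```

Run:
```python
from h import *
T=tgt(.6,-np.pi/2,1)
for p in [(.494,-.032,.006)]: print(to(p,T))
```

```text
[-7.16, 0.05, 4.64, -0.0, -0.0, -0.0]
```

Call:
{"method": "carry_out", "body": {
  "steps": [
    [[-0.3,0,0.2,0,0,0],[-0.6,0,0.4,0,0,0],[-1.0,0,0.65,0,0,0],[-1.4,0,0.9,0,0,0],[-1.8,0,1.17,0,0,0],[-2.2,0,1.43,0,0,0],[-2.6,0,1.7,0,0,0],[-3.0,0,1.95,0,0,0],[-3.4,0,2.2,0,0,0],[-3.8,0,2.47,0,0,0],[-4.2,0,2.73,0,0,0],[-4.6,0,3.0,0,0,0],[-5.0,0,3.25,0,0,0],[-5.4,0,3.5,0,0,0],[-5.8,0,3.77,0,0,0],[-6.2,0,4.02,0,0,0],[-6.6,0.05,4.28,0,0,0],[-6.9,0.05,4.47,0,0,0],[-7.16,0.05,4.64,0,0,0],[-7.16,0.05,4.64,0,0,0]]
  ]
}}

```text
time: 10.1
ee_pos: [0.4947, -0.0323, 0.0071]
eef_rot: [0.677, 0.674, -0.209, 0.208]
ft_force: [-0.6, 2.9, 1.2]
width: 0.0735
grip_force: 1.4
```

```bash
python3 cap.py .533 -.048
```

```text
[  0   0  16  43 287] [ 0.5488 -0.0014]
[ 25  16  15  17 171] [ 0.5428 -0.0547]
```

Run:
```python
from chk import *
from h import r
q=r.read_state()['joint_positions']
test([[.49,.0,.3],[.49,-.0545,.25],[.49,-.0545,.1],[.49,-.0545,.014],[.55,-.0545,.014],[.605,-.0545,.014]],.4,.25,0,q)
test([[.49,-.0545,.25],[.49,-.0545,.1],[.49,-.0545,.014],[.55,-.0545,.014],[.605,-.0545,.014]],.45,.25,0,q)
from h import *
print(to((.494,-.01,.008),tgt(.6,-np.pi/2,1)),to((.494,.03,.3),tgt(.6,-np.pi/2,1)))
```

```text
pred err [0.00824437 0.0041826  0.02011272]
[ 0.258  0.448  0.49   0.386  0.    -0.024  0.    -0.    -0.    -0.
 -0.    -0.022] 3.590161904543088e-05
0.4 0.25 0 [0.49, 0.0, 0.3] 0.0 0.0 [-0.71 -0.45  0.49  1.98  0.21  1.17 -1.59]
0.4 0.25 0 [0.49, -0.0545, 0.25] 0.0 0.0 [-0.6  -0.43  0.56  2.06  0.16  1.06 -1.42]
0.4 0.25 0 [0.49, -0.0545, 0.1] 0.0 0.0 [-0.51 -0.25  0.59  2.28  0.01  0.69 -1.23]
0.4 0.25 0 [0.49, -0.0545, 0.014] 0.0 0.0 [ 0.34  0.01 -0.21  2.32 -0.33  0.46 -0.92]
0.4 0.25 0 [0.55, -0.0545, 0.014] 0.0 0.0 [ 1.41  0.61 -1.47  2.15  0.84  0.66 -1.85]
0.4 0.25 0 [0.605, -0.0545, 0.014] 0.0 0.0 [ 1.26  0.73 -1.41  2.02  0.97  0.75 -1.92]
0.45 0.25 0 [0.49, -0.0545, 0.25] 0.0 0.0 [-0.65 -0.5   0.58  2.1   0.22  1.02 -1.46]
0.45 0.25 0 [0.49, -0.0545, 0.1] 0.0 0.0 [-0.92 -0.48  0.92  2.33  0.41  0.7  -1.55]
0.45 0.25 0 [0.49, -0.0545, 0.014] 0.0 0.0 [-1.23 -0.5   1.29  2.42  0.68  0.52 -1.72]
0.45 0.25 0 [0.55, -0.0545, 0.014] 0.0 0.0 [ 1.45  0.57 -1.47  2.19  0.82  0.57 -1.83]
0.45 0.25 0 [0.605, -0.0545, 0.014] 0.0 0.0 [ 1.31  0.76 -1.44  2.07  1.03  0.71 -1.97]
[1.76, -0.07, -1.32, -0.0, -0.0, -0.0] [-11.39, -0.13, -27.7, -0.0, -0.0, -0.0]
```

Call:
{"method": "carry_out", "body": {
  "steps": [
    [[0.6,0,-0.45,0,0,0],[1.7,0,-1.3,0,0,0],[2.5,0,-3,0,0,0],[2.5,0,-5.5,0,0,0],[1,0,-8,0,0,0],[-1,0,-11,0,0,0],[-3,0,-14,0,0,0],[-5,0,-17,0,0,0],[-7,-0.1,-20,0,0,0],[-9,-0.1,-23,0,0,0],[-10.5,-0.1,-26,0,0,0],[-11.4,-0.1,-27.7,0,0,0],[-11.4,-0.1,-27.7,0,0,0],[-11.4,-0.1,-27.7,0,0,0]]
  ],
  "hand": 0.4
}}

```text
time: 11.32
ee_pos: [0.4946, 0.0318, 0.3008]
eef_rot: [0.677, 0.675, -0.208, 0.208]
ft_force: [-0.6, 0.2, -1.4]
width: 0.0263
grip_force: 0.0
```

```bash
python3 cap.py .54 -.0545
python3 - <<'E'
from h import *
T=tgt(.4,.25);print(to((.485,0,.30),T),to((.485,-.055,.28),T))
E
```

```text
[ 19  19  13  16 162] [ 0.5438 -0.046 ]
[-2.61, -0.91, 1.73, 0.13, 0.85, 1.36] [-6.03, -0.89, 6.48, 0.13, 0.85, 1.36]
```

Call:
{"method": "carry_out", "body": {
  "steps": [
    [[-0.2,0,0.1,0.01,0.06,0.1],[-0.4,-0.1,0.3,0.02,0.12,0.2],[-0.6,-0.2,0.4,0.03,0.18,0.3],[-0.8,-0.3,0.5,0.04,0.25,0.4],[-1,-0.4,0.6,0.05,0.31,0.5],[-1.2,-0.4,0.8,0.06,0.37,0.6],[-1.4,-0.5,0.9,0.07,0.44,0.7],[-1.6,-0.5,1.0,0.08,0.5,0.8],[-1.8,-0.6,1.2,0.09,0.56,0.9],[-2,-0.7,1.3,0.1,0.62,1.0],[-2.2,-0.8,1.4,0.11,0.69,1.1],[-2.4,-0.9,1.6,0.12,0.75,1.2],[-2.6,-0.9,1.7,0.13,0.81,1.3],[-2.6,-0.9,1.7,0.13,0.85,1.36],[-3.7,-0.9,3.3,0.13,0.85,1.36],[-4.9,-0.9,4.9,0.13,0.85,1.36],[-6,-0.9,6.5,0.13,0.85,1.36],[-6,-0.9,6.5,0.13,0.85,1.36],[-6,-0.9,6.5,0.13,0.85,1.36]]
  ]
}}

```text
time: 12.95
ee_pos: [0.4842, -0.056, 0.2784]
eef_rot: [0.972, 0.121, 0.198, -0.025]
ft_force: [0.9, 0.6, -0.6]
width: 0.0259
grip_force: 0.0
```

Run:
```python
from h import *
s=r.read_state();print(s['joint_positions'].round(2),s['width'])
a=r.camera('top')[110:250,170:320,::-1];cv2.imwrite('pics/t5.png',cv2.resize(cv2.convertScaleAbs(a,alpha=1.8),None,fx=5,fy=4.2857 if 0 else 5,interpolation=cv2.INTER_NEAREST)[:600])
T=tgt(.4,.25)
for p in [(.485,-.055,.25),(.487,-.055,.12),(.487,-.055,.014)]: print(to(p,T))
import cap;cap.cap(*proj('top',(.54,-.05,.218)))
```

```text
[ 0.   -0.33  0.11  2.   -0.12  1.1  -1.18] 0.02594583063913593
[-1.1, -0.0, 2.69, -0.0, -0.0, -0.0]
[-6.02, 0.06, 14.72, -0.0, -0.0, -0.0]
[-10.18, 0.07, 24.47, -0.0, -0.0, -0.0]
[ 0  0  3 18 52] [0.5832 0.011 ]
[ 20  20  13  21 192] [ 0.536  -0.0439]
[43 43 13 13 87] [ 0.495  -0.0935]
[ 14  48  21   8 109] [ 0.489  -0.0397]
```

View pics/t5.png

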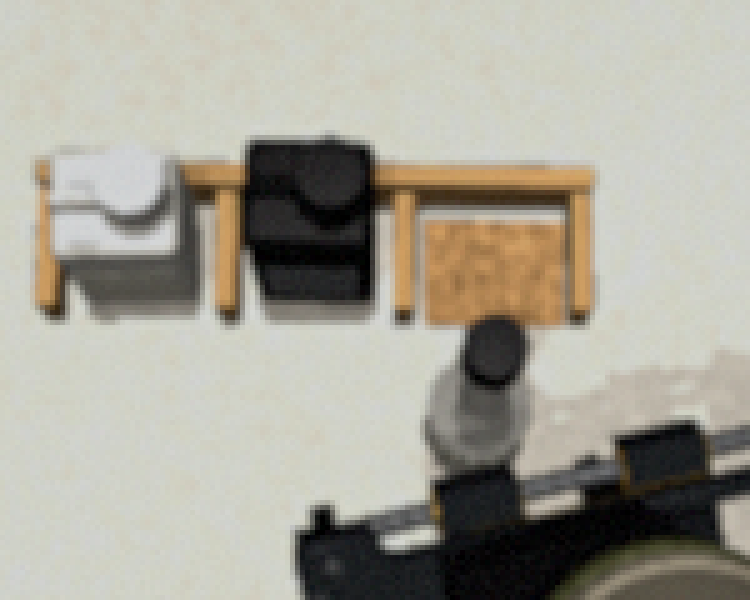

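The top view shows the bottle upright in front of the empty bay, with its cap at (495,352) and body at about (478,415); the jugs and rack are unmoved.

Run:
```python
from h import *
T=lambda x,y:(x/5-.5+170,y/5-.5+110)
print("cap",ray("top",T(495,350),.222),"bodyL/R@.05",ray("top",T(426,425),.05),ray("top",T(530,425),.05),"walls",ray("top",T(403,312),.035),ray("top",T(580,312),.035),"pad",ray("top",T(427,300),0),ray("top",T(565,300),0))
print("neck base",ray("top",T(486,395),.12))
```

```text
cap [ 0.5429752  -0.04471676  0.222     ] bodyL/R@.05 [ 0.53702709 -0.01755357  0.05      ] [ 0.53761949 -0.07187127  0.05      ] walls [ 0.60047072 -0.00493239  0.035     ] [ 0.60160073 -0.09977047  0.035     ] pad [ 0.61514394 -0.01820101  0.        ] [ 0.6160657  -0.09486367  0.        ]
neck base [ 0.54102713 -0.0455965   0.12      ]
```

Run:
```python
from h import *
T=tgt(.4,.25)
for p in [(.484,-.0527,.25),(.485,-.0527,.12),(.485,-.0527,.013)]: print(to(p,T))
```

```text
[-1.18, -0.22, 2.7, -0.0, -0.0, 0.0]
[-6.2, -0.2, 14.69, -0.0, -0.0, 0.0]
[-10.41, -0.2, 24.53, -0.0, -0.0, 0.0]
```

Call:
{"method": "carry_out", "body": {
  "steps": [
    [[-1.2,-0.2,2.7,0,0,0],[-2.4,-0.2,5.7,0,0,0],[-3.6,-0.2,8.7,0,0,0],[-4.9,-0.2,11.7,0,0,0],[-6.2,-0.2,14.7,0,0,0],[-7.4,-0.2,17.5,0,0,0],[-8.5,-0.2,20,0,0,0],[-9.4,-0.2,22.2,0,0,0],[-10,-0.2,23.6,0,0,0],[-10.4,-0.2,24.5,0,0,0],[-10.4,-0.2,24.5,0,0,0],[-10.4,-0.2,24.5,0,0,0]]
  ]
}}

```text
time: 14.05
ee_pos: [0.4854, -0.0529, 0.0138]
eef_rot: [0.972, 0.123, 0.199, -0.025]
ft_force: [0.4, 0.3, -1.2]
width: 0.0264
grip_force: 0.0
```

Run:
```python
from h import *
s=r.read_state();print(s['joint_positions'].round(2),s['ee_pos'],s['ft_force'])
T=tgt(.4,.25)
for p in [(.505,-.0527,.013),(.56,-.058,.013),(.60,-.0615,.013)]: print(to(p,T))
```

```text
[-0.05 -0.03  0.18  2.36 -0.33  0.45 -0.92] [ 0.48537219 -0.05290628  0.01378909] [ 0.40385348  0.33778587 -1.17328194]
[1.72, 0.47, 0.82, -0.0, -0.0, 0.0]
[6.5, 2.35, 2.87, -0.0, -0.0, 0.0]
[9.98, 3.68, 4.36, -0.0, -0.0, 0.0]
```

Call:
{"method": "carry_out", "body": {
  "steps": [
    [[0.7,0.15,0.3,0,0,0],[1.3,0.35,0.6,0,0,0],[1.72,0.47,0.82,0,0,0],[2.0,0.58,0.94,0,0,0],[2.3,0.7,1.07,0,0,0],[2.6,0.8,1.2,0,0,0],[3.0,1.0,1.37,0,0,0],[3.4,1.13,1.54,0,0,0],[3.8,1.3,1.71,0,0,0],[4.2,1.45,1.88,0,0,0],[4.6,1.6,2.06,0,0,0],[5.0,1.75,2.23,0,0,0],[5.4,1.9,2.4,0,0,0],[5.8,2.1,2.57,0,0,0],[6.2,2.25,2.74,0,0,0],[6.5,2.35,2.87,0,0,0],[6.5,2.35,2.87,0,0,0]]
  ]
}}

```text
time: 15.47
ee_pos: [0.5606, -0.0588, 0.0132]
eef_rot: [0.972, 0.122, 0.2, -0.025]
ft_force: [-2.9, 0.7, 2.3]
width: 0.0262
grip_force: 1.6
```

Run:
```python
from h import *
s=r.read_state();print(s['joint_positions'].round(2),s['ee_pos'],s['ft_force'])
import cap;cap.cap(*proj('top',(.592,-.05,.218)),20)
T=tgt(.4,.25)
for p in [(.60,-.0615,.013),(.606,-.0615,.013)]: print(to(p,T))
```

```text
[-0.06  0.14  0.19  2.19 -0.39  0.47 -0.88] [ 0.56055432 -0.05881611  0.01316285] [-2.93891329  0.72415099  2.2946617 ]
[  1  10  33   5 103] [ 0.6121 -0.0414]
[ 14  21  14  19 206] [ 0.5716 -0.0492]
[3.48, 1.24, 1.5, 0.0, -0.0, 0.0]
[4.01, 1.39, 1.73, 0.0, -0.0, 0.0]
```

```bash
cat > tri.py <<'E'
from h import *
def blob(n,X,w,thr):
    u,v=proj(n,X).astype(int);g=cv2.cvtColor(r.camera(n),cv2.COLOR_RGB2GRAY)[v-w:v+w,u-w:u+w]
    k,l,st,ce=cv2.connectedComponentsWithStats((g<thr).astype(np.uint8))
    return [(st[i].tolist(),(ce[i]+[u-w,v-w]).round(1).tolist()) for i in range(1,k) if st[i,4]>30]
if __name__=="__main__":
    import sys
    x,y=map(float,sys.argv[1:3])
    for n in("scene","top"):
        for t in(35,50):
            for st,c in blob(n,(x,y,.21),22,t): print(n,t,st,c,ray(n,c,.21)[:2].round(4))
E
python3 tri.py .58 -.05
```

```text
scene 35 [17, 0, 27, 30, 501] [249.9, 136.9] [ 0.545  -0.0464]
scene 35 [0, 14, 13, 11, 55] [222.8, 139.9] [ 0.5967 -0.0892]
scene 35 [35, 34, 9, 10, 49] [255.5, 161.2] [0.5934 0.0157]
scene 50 [0, 0, 44, 31, 884] [241.7, 137.0] [ 0.5587 -0.0613]
scene 50 [34, 30, 10, 14, 116] [255.7, 158.4] [0.5868 0.0104]
top 35 [5, 6, 31, 3, 90] [268.2, 149.0] [ 0.6145 -0.0445]
top 35 [16, 17, 13, 15, 162] [269.9, 165.9] [ 0.576  -0.0483]
top 35 [34, 39, 10, 5, 38] [287.0, 183.5] [ 0.5369 -0.0859]
top 50 [0, 5, 36, 5, 117] [265.7, 148.8] [ 0.6149 -0.0389]
top 50 [15, 16, 15, 23, 247] [269.5, 168.5] [ 0.5701 -0.0475]
top 50 [33, 39, 11, 5, 43] [286.8, 183.4] [ 0.5371 -0.0855]
```

Run:
```python
from h import *
T=tgt(.6,.25)
for p in [(.548,-.0595,.014),(.56,-.06,.014),(.60,-.063,.014),(.613,-.063,.014)]: print(to(p,T))
from chk import *
test([[.55,-.06,.014],[.613,-.062,.014]],.6,.25,0,r.read_state()['joint_positions'])
```

```text
[-1.06, -0.24, -0.54, 0.0, 0.19, 0.0]
[-0.0, 0.11, -0.09, 0.0, 0.19, 0.0]
[3.49, 1.39, 1.41, 0.0, 0.19, 0.0]
[4.65, 1.71, 1.91, 0.0, 0.19, 0.0]
pred err [0.00824437 0.0041826  0.02011272]
[ 0.258  0.448  0.49   0.386  0.    -0.024  0.    -0.    -0.    -0.
 -0.    -0.022] 3.590161904543088e-05
0.6 0.25 0 [0.55, -0.06, 0.014] 0.0 0.0 [ 1.57  0.53 -1.47  2.3   0.88  0.32 -1.83]
0.6 0.25 0 [0.613, -0.062, 0.014] 0.0 0.0 [ 1.42  0.79 -1.46  2.16  1.23  0.53 -2.07]
```

Call:
{"method": "carry_out", "body": {
  "steps": [
    [[-0.5,-0.1,-0.25,0,0,0],[-1.06,-0.24,-0.54,0,0.06,0],[-1.06,-0.24,-0.54,0,0.13,0],[-1.06,-0.24,-0.54,0,0.19,0],[-1.06,-0.24,-0.54,0,0.19,0],[-0.7,-0.1,-0.38,0,0.19,0],[-0.3,0,-0.2,0,0.19,0],[0,0.11,-0.09,0,0.19,0],[0.3,0.22,0.05,0,0.19,0],[0.6,0.34,0.17,0,0.19,0],[0.95,0.46,0.32,0,0.19,0],[1.3,0.6,0.47,0,0.19,0],[1.65,0.72,0.62,0,0.19,0],[2.0,0.85,0.77,0,0.19,0],[2.3,0.96,0.9,0,0.19,0],[2.6,1.07,1.03,0,0.19,0],[2.6,1.07,1.03,0,0.19,0]]
  ]
}}

```text
time: 17.13
ee_pos: [0.5905, -0.0619, 0.0141]
eef_rot: [0.949, 0.12, 0.291, -0.037]
ft_force: [-3.4, 1.1, 2.0]
width: 0.026
grip_force: 1.8
```

```bash
python3 - <<'E'
from h import *
s=r.read_state();print(s['joint_positions'].round(2))
T=tgt(.6,.25)
for p in [(.605,-.0635,.014),(.613,-.0635,.014),(.62,-.0635,.014)]: print(to(p,T))
E
python3 tri.py .60 -.05 | grep top
python3 - <<'E'
from h import *
a=cv2.convertScaleAbs(r.camera('scene')[100:240,180:320,::-1],alpha=1.6);b=cv2.convertScaleAbs(r.camera('top')[110:250,170:310,::-1],alpha=1.8)
cv2.imwrite('pics/f.png',cv2.resize(np.hstack([a,b]),(800,400),interpolation=cv2.INTER_NEAREST))
E
```

```text
[ 0.1   0.16  0.08  2.26 -0.98  0.3  -0.25]
[1.12, 0.51, 0.77, -0.0, 0.0, 0.0]
[1.76, 0.71, 1.21, -0.0, 0.0, 0.0]
[2.33, 0.88, 1.59, -0.0, 0.0, 0.0]
top 35 [5, 15, 31, 16, 228] [269.3, 153.6] [ 0.604 -0.047]
top 50 [0, 14, 36, 25, 344] [268.2, 155.9] [ 0.5987 -0.0445]
```

View pics/f.png

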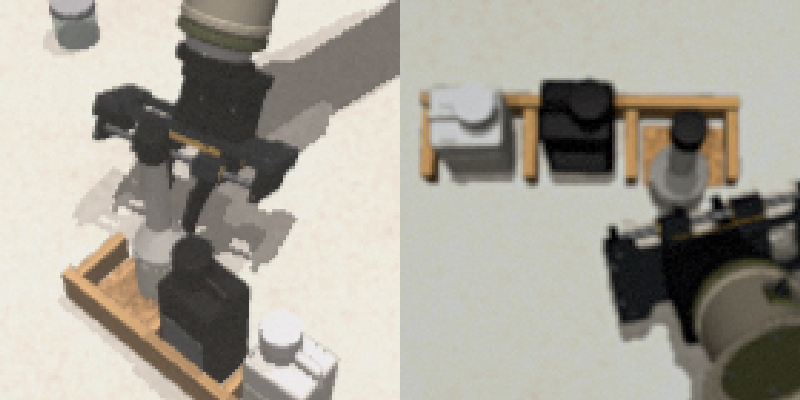

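The last picture shows the bottle upright in the bay mouth, with its cap at (690,128) in the right half, between the walls. The hand is clear of the black jug. I'll go on straight in x, slowing near the rail.

Run:
```python
from h import *
T=tgt(.6,.25)
for p in [(.60,-.061,.014),(.612,-.061,.014)]: print(to(p,T))
```

```text
[0.83, 0.13, 0.57, 0.0, 0.0, 0.0]
[1.79, 0.43, 1.22, 0.0, 0.0, 0.0]
```

Call:
{"method": "carry_out", "body": {
  "steps": [
    [[0.25,0.0,0.17,0,0,0],[0.5,0.05,0.34,0,0,0],[0.83,0.13,0.57,0,0,0],[1.1,0.2,0.75,0,0,0],[1.4,0.3,0.95,0,0,0],[1.6,0.37,1.1,0,0,0],[1.79,0.43,1.22,0,0,0],[1.79,0.43,1.22,0,0,0]]
  ]
}}

```text
time: 18.1
ee_pos: [0.6124, -0.0612, 0.0141]
eef_rot: [0.949, 0.119, 0.291, -0.036]
ft_force: [-3.4, -0.1, 1.7]
width: 0.026
grip_force: 1.7
```

Run:
```python
from h import *
T=tgt(.6,.25)
for p in [(.618,-.061,.014),(.624,-.061,.014)]: print(to(p,T))
p=proj('top',(.627,-.05,.222));print(p)
g=cv2.cvtColor(r.camera('top'),cv2.COLOR_RGB2GRAY);u,v=p.astype(int)
print(u,v);print(g[v-16:v+14,u-14:u+16:2])
```

```text
[0.45, 0.12, 0.32, 0.0, 0.0, 0.0]
[0.93, 0.27, 0.64, 0.0, 0.0, 0.0]
[271.00028213 142.00334145]
271 142
[[109 110 109 109 108 109 109 110 109 109 109 108 109 109 110]
 [108 110 109 109 109 109 108 110 110 109 111 108 109 109 110]
 [110 109 110 110 109 108 107 108 109 109 109 109 109 110 110]
 [110 108 108 110 110 110 108 108 110 108 109 109 109 109 109]
 [110 109 109 109 109 110 109 108 110 109 109 110 109 110 109]
 [109 109 109 109 109 110 109 109 108 110 109 109 109 110 109]
 [109 109 109 110 109 110 109 108 109 109 109 109 110 110 108]
 [110 110 109 109 109 109 110 109 111 109 109 110 109 108 109]
 [109 109 109 110 110 111 109 109 109 109 108 109 110 109 109]
 [109 110 110 110 110 110 111 111 111 110 109 111 109 109 108]
 [109 109 109 109 110 110 109 109 110 111 109 110 110 110 111]
 [110 110 110 109 109 102  91  86  93 110 110 110 111 110 109]
 [109 109 109 109 104  76  50  40  60  99 110 109 110 110 109]
 [109 109 109 111  94  37  18  10  24  75 109 109 110 109 109]
 [110 110 111 111  75  17  13  13  10  42  99 111 110 110 110]
 [110 109 109 109  50  12  14  16  18  22  87 109 1
[... 194 characters left out ...]
9  89]
 [ 85  86  88  70  14  21  23  22  21  18  54  84  89  89  90]
 [ 74  74  75  59   9  21  22  23  20  18  52  78  84  82  81]
 [ 45  46  47  39   5  22  23  23  23  17  38  58  62  62  65]
 [ 28  26  27  22   2  19  23  25  21   8  24  31  37  37  63]
 [ 25  25  26  18   0   6  17  18  13   3  21  22  22  33  82]
 [ 35  34  32  28  10   0   5   3   3   9  23  26  29  35  86]
 [ 58  59  56  48  27   0   0   1   8  40  47  48  54  42  85]
 [ 89  88  83  64  37  15   8   3  31  76  81  84  89  53  84]
 [ 96  95  88  65  40  32  28  24  52  93  98 103 105  60  85]
 [ 83  81  77  64  39  41  41  36  54  83  88  96  97  58  85]
 [ 84  78  73  62  39  43  43  40  52  71  70  79  83  53  86]]
```

Call:
{"method": "carry_out", "body": {
  "steps": [
    [[0.15,0.04,0.11,0,0,0],[0.3,0.08,0.21,0,0,0],[0.45,0.12,0.32,0,0,0],[0.6,0.17,0.42,0,0,0],[0.75,0.22,0.52,0,0,0],[0.75,0.22,0.52,0,0,0]]
  ]
}}

```text
time: 18.65
ee_pos: [0.6215, -0.0611, 0.014]
eef_rot: [0.949, 0.119, 0.291, -0.036]
ft_force: [-4.6, -0.0, 2.0]
width: 0.0262
grip_force: 2.1
```

```bash
cat > edge.py <<'E'
from h import *
g=r.camera('top');g=cv2.cvtColor(g,cv2.COLOR_RGB2GRAY).astype(float)
def edge(u0):
    c=g[100:190,u0-2:u0+3].mean(1);i=np.argmax(c<60);return 100+i-1+(c[i-1]-60)/(c[i-1]-c[i])
v=edge(271);print('far edge v',v,'cap x',ray('top',(271,v),.225)[0]-.015)
g0=cv2.cvtColor(cv2.imread('pics/top0.png'),cv2.COLOR_BGR2GRAY).astype(float)
g=g0;c=g[165:190,219:224].mean(1);print('start ref',[round(x) for x in c])
v=165+np.argmax(c<60);print(ray('top',(221.5,v-.5),.225)[0]-.015)
print(to((.630,-.061,.014),tgt(.6,.25)))
E
python3 edge.py
```

```text
far edge v 133.73762376237624 cap x 0.6299024387210833
start ref [46, 52, 58, 63, 70, 78, 85, 91, 92, 78, 43, 18, 15, 17, 19, 19, 20, 21, 23, 21, 22, 20, 12, 8, 22]
0.5592533928411164
[0.7, 0.21, 0.46, 0.0, 0.0, 0.0]
```

Call:
{"method": "carry_out", "body": {
  "steps": [
    [[0.15,0.04,0.1,0,0,0],[0.3,0.08,0.2,0,0,0],[0.42,0.12,0.27,0,0,0],[0.42,0.12,0.27,0,0,0]]
  ]
}}

```text
time: 19.03
ee_pos: [0.6266, -0.061, 0.0141]
eef_rot: [0.949, 0.119, 0.291, -0.036]
ft_force: [-3.8, 0.0, 3.1]
width: 0.0261
grip_force: 2.0
```

```bash
python3 edge.py
```

```text
far edge v 131.26 cap x 0.635570490589189
start ref [46, 52, 58, 63, 70, 78, 85, 91, 92, 78, 43, 18, 15, 17, 19, 19, 20, 21, 23, 21, 22, 20, 12, 8, 22]
0.5592533928411164
[0.28, 0.09, 0.19, 0.0, 0.0, 0.0]
```

Call:
{"method": "carry_out", "body": {
  "steps": [
    [[0.12,0.04,0.08,0,0,0],[0.24,0.07,0.16,0,0,0],[0.24,0.07,0.16,0,0,0]]
  ]
}}

```text
time: 19.33
ee_pos: [0.6296, -0.0609, 0.0141]
eef_rot: [0.949, 0.119, 0.291, -0.036]
ft_force: [-4.2, -0.7, 2.0]
width: 0.026
grip_force: 2.1
```

```bash
python3 edge.py | head -1
```

```text
far edge v 129.88709677419354 cap x 0.638716727566553
```

Call:
{"method": "carry_out", "body": {
  "steps": [
    [[0.1,0.03,0.07,0,0,0],[0.2,0.06,0.13,0,0,0],[0.2,0.06,0.13,0,0,0]]
  ]
}}

```text
time: 19.63
ee_pos: [0.6315, -0.0609, 0.0138]
eef_rot: [0.949, 0.119, 0.291, -0.037]
ft_force: [-9.5, -0.4, 6.0]
width: 0.0261
grip_force: 4.4
```

```bash
python3 edge.py | head -1
```

```text
far edge v 129.63063063063063 cap x 0.6393048942208338
```

The force rose to 9.5 N and the bottle stopped at x≈0.639, so it is home against the rail. I'll retreat now.

Call:
{"method": "carry_out", "body": {
  "steps": [
    [[-0.3,-0.1,-0.2,0,0,0],[-0.8,-0.25,-0.55,0,0,0],[-1.6,-0.5,-1.1,0,0,0],[-2.6,-0.8,-1.8,0,0,0],[-3.8,-1.2,-2.6,0,0,0],[-5.2,-1.6,-3.5,0,0,0],[-6.4,-2.0,-4.4,0,0,0],[-5,-2,-6.5,0,0,0],[-3,-2,-9.4,0,0,0],[-1,-2,-12.3,0,0,0],[1,-2,-15.2,0,0,0],[3,-2,-18.1,0,0,0],[5,-2,-21,0,0,0],[7,-2,-24,0,0,0],[7,-2,-24,0,0,0],[7,-2,-24,0,0,0]]
  ]
}}

```text
time: 21.02
ee_pos: [0.5533, -0.0607, 0.2548]
eef_rot: [0.948, 0.119, 0.293, -0.036]
ft_force: [-0.6, -0.4, -0.7]
width: 0.0262
grip_force: 0.0
```

```bash
python3 edge.py|head -1
python3 - <<'E'
from h import *
b=r.camera('top')[:,:,::-1].astype(int);a=cv2.imread('pics/top0.png').astype(int)
d=np.abs(a-b).max(2)
for n,(u,v,w) in dict(white=(193,152,18),black=(232,152,16),jar=(390,243,18),scale=(118,247,25)).items(): print(n,(d[v-w:v+w,u-w:u+w]>30).mean().round(3))
g=b.mean(2);row=g[139,255:290];print(row.round())
print([ray('top',(u,139),.2)[1].round(4) for u in (263,271,279)])
E
```

```text
far edge v 129.989898989899 cap x 0.6384810042694248
white 0.0
black 0.0
jar 0.017
scale 0.0
[114. 115. 115. 115. 116. 115. 117. 115.  92.  44.  12.  19.  25.  22.
  24.  24.  25.  25.  24.  18.  27.  57.  90. 107. 114. 115. 115. 115.
 115. 116. 115. 115. 114. 113. 114.]
[np.float64(-0.0332), np.float64(-0.0513), np.float64(-0.0694)]
```

```bash
python3 -c "
from bench import r
print(r.close_job())"
```

```text
the job is handed in; nothing more can be done
None
```

The bottle is upright in the empty bay, pushed home against the back rail by fingers low on its body. The jugs, jar and scale show no movement in the top view, the hand is clear, and the job is handed in at about 21 s; it returned no verdict.

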